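# Pulse the spice mill: clip in the milling bar, fit the bayonet lid, hold it at half turn

### The arm

A 7-joint arm with a two-finger parallel gripper is mounted at the origin on a cart in front of the work surface, level with it; the furniture and walls round the work are solid. World frame = base frame: x ahead of the robot, y to its left, z up, the work surface at z = 0. Lengths are in mm, angles in rad, forces in N, time in s.
With the tool pointing down it reaches from about 400 to 875 mm from the base axis. Payload 4.4 kg.
Tool frame: the origin (TCP) lies at the very end of the fingers, on their centre line; the grasp point (between the pads) lies ctrl.grip_depth behind it (ctrl.grip_depth is the distance from the TCP to the grasp point, in mm); y points along the fingers, x is the direction in which the jaws open and shut, and the axes are right-handed (so a half turn about y gives the same grasp; the last joint's range is limited). The gripper opens to 85 mm and grips with 20 to 120 N. Pads are 22 mm wide; open, the fingers measure 114 mm over their backs; the gripper's body (76 mm by 85 mm) begins 54 mm behind the grasp point. The pads swing forward as they close: fully open they stand 13 mm farther back than shut.
Start: joints at [-1.245, 0.628, 0.038, 1.517, -0.027, 0.996, -0.02], TCP at [248.182, 600.769, 231.313] pointing down, gripper open.
Joint ranges: [-3.06, 3.06], [-0.37, 2.12], [-1.25, 1.32], [0.18, 2.47], [-1.1, 4.24], [0.23, 1.98], [-2.94, 2.94]. Speed limits (rad/s): [2.57, 2.57, 3.14, 3.14, 3.14, 3.14, 3.14].

### API

Orientations are given as [roll, pitch, yaw] about the fixed x, y, z axes, in that order (R = Rz(yaw) Ry(pitch) Rx(roll)).
In Python, from cell import ctrl gives the robot as it stands.
- The arm moves only by the tool apply_moves, never from a script. Its argument "motion" is a list of rows, each a list of 5 numbers: the shift along the tool's x, y, z in cm, then the turn about the tool's y in rad, then the finger opening in cm, from 0 to 8.54. In form: [[tx, ty, tz, roll, hand], ...]. A call has 1 to 20 rows; each row is the pose to reach, as a shift and turn from the pose commanded when the call began, along the tool's axes at that moment; what a row does not reach only later rows make up. A row lasts 1/8 s, in which the tool goes at most 62.5 mm and 10.7 degrees, less where a joint would pass 70% of its speed; a pose out of reach is approached as far as the arm can. A call with a gripper value outside its range is refused whole. The fingers move at their own pace and stop on an object; the grip force is fixed at half the most. Time passes only in rows, so rows that repeat a pose let the fingers close. It gives the time, the measured TCP pose, the force and the opening at its end, in the units of the state.
- ctrl.read_state(): the state, without advancing time (a new reading comes with each control period).
- ctrl.get_image(name): name is "scene" or "top"; returns a dict with "image" (384x512x3 uint8, red, green, blue), "vfov" (degrees; the focal length in pixels is half the picture's height over the tangent of half this angle, whatever the lens; pixels are square), "cx", "cy" (the principal point, pixels), "extrinsics" (4x4, takes a point from world to camera coordinates). Camera axes: x right, y up, looking along -z (the intrinsics and any distortion apply to the point x, -y, -z); pixel columns grow to the right and rows downward; lengths in mm; the calibration is good to about 2 mm. A picture is of the moment at which its call begins. There is no depth.
- ctrl.finish_job(): hands the job in, once; it reports no verdict.
Trained networks look in a picture, given as the dict that the camera call returned (one of the last four; its "shot" number tells which), for a name from the list of things; names that differ only in an ending like _2 or _b are one class to them, and where a whole thing is asked for, a point or a joint stands for the part that bears it (a point fixed in the world has none). Each returns a list of dicts, best first, with "confidence" (0 to 1); they miss things now and then, are a little off and sometimes report something else, mostly with a low value. They report only what shows in the picture. A call takes as long as a camera call.
- ctrl.search_frame(picture, query): "location" ([x, y, z] in mm, in world coordinates, good to about 4 mm: the middle of the surface that is visible of it).
- ctrl.mark_of(picture, query): "location" ([x, y, z] in mm, in world coordinates, good to about 4 mm: a listed point, or the origin of a listed thing).
The state is a dict: "clock": time; "qpos": joint angles; "qd": joint speeds; "tau": joint torques, N m; "eef_pos": TCP position; "tool_rot": TCP orientation; "force": force on the tool from outside, world axes, zero at the start; "torque": the same for the moment, N m; "width": finger opening in mm.
Only numpy, scipy, OpenCV 4.12 (cv2) and the standard library are available. Lean on these libraries where they do the work, as an engineer would, in place of code of your own. Each camera call takes 0.05 s, during which the arm holds its last target.

### The job

Get the spice mill going on pulse: push the steel milling bar down past the two sprung jaws until it sits home in the fork clip of the mill base, let go of it, then set the lid on with its lugs down through the two gaps in the rim. Turn the lid clockwise (seen from above) to the single half-way mark, half way to the lock at 60 degrees and without ever turning it on into the click, and finish with the lid still gripped and held there against its return spring. Leave the jars and the pepper mill standing where they are.

Things in the scene. Friction and masses are not known exactly. Their poses are not given: they have to be found in the camera images.
- mill_base: Round white mill base, 120 mm across, rim 55 mm tall, fixed on the wooden board that covers the hob (board top at world z = 0.080). Origin: centre of its underside, z up. On its flat top, 40 mm up inside the rim, lie a dark drive ring and the fork clip; floor between the forks 44.5 mm up.
- clip_seat (a point): Where the bar's centre lies when home in the clip: on the base's axis, 62 mm above its foot; axes as the base. The bar lies along x, either way round. Two fork plates at x = -23.5 and +23.5 mm (5 mm thick, 42 mm clear between) have slots 11.5 mm wide, open upward. Their -y prongs reach 76 mm above the foot.
- jaw_a (a joint): Sprung jaw just outside the fork at the base's +x (x = 29 mm), on the +y side of the slot: 0 rad closed, growing as it swings to +y (about 0.06 while the bar passes, stop 0.6), shuts by itself. Its round nose, 69 mm above the foot, leaves 8.2 mm of the mouth open. Both jaws together take a push of about 4 to 10 N.
- jaw_b (a joint): The same for the jaw by the fork at the base's -x (x = -29 mm).
- ring_top (a point): Centre of the top of the drive ring, 42 mm above the base's foot, axes as the base. The lid's lower rim rests here when fully down. Claws round the rim, 51 to 55 mm above the foot, inner radius 47.5 mm, leave two gaps about 18 mm wide at the base's +x and -x for the lid's lugs.
- half_mark (a point): The single raised half-way mark on top of the rim, 30 degrees clockwise from the gap at the base's +x; the lid's grip points to it at half way (another lies opposite). Two marks close together at 60 degrees show the lock.
- drive_ring (a joint): Angle (rad) of the sprung ring that the lid's lugs turn: 0 at rest, growing clockwise from above. Lugs sit between its teeth with about 0.05 rad play each side. It springs back: 0.03 N m at first, 0.066 N m at half way. Half way is 0.524; click pins are met at about 0.72; locked at 1.047, stop 1.1.
- milling_bar: The milling bar, steel, 70 mm long: a round axle 10 mm thick along its x with a square toothed middle part 16 x 16 mm, 32 mm long. Origin: its centre; z up as it lies on the board (centre 8 mm above the board). 70 g. Grip it across the square middle.
- mill_lid: The lid, white, an upside-down cup: 91 mm across, 48 mm tall, walls 4 mm, inside 44 mm deep, with a bar grip on top along its x, 52 mm long, 16 mm wide, 48 to 76 mm above the lower rim. Origin: centre of its lower rim, z up. Two lugs at the lower rim, at +x and -x in line with the grip: 12 mm wide, 6 mm tall, out to 53 mm from the axis. Same either way round. 120 g. Starts upright on the board.
- olive_pot: Bystander: a small lidded pot, 55 mm across, 71 mm tall, at the back of the board. Origin under its centre.
- spice_jar: Bystander: a slim spice jar with a cap, 38 mm across, 90 mm tall, at the back of the board. Origin under its centre.
- pepper_mill: Bystander: a turned wooden pepper mill, 58 mm across, 150 mm tall, at the back of the board. Origin under its centre.
- coffee_jar: Bystander: a round lidded jar, 65 mm across, 137 mm tall, on the worktop to the left of the board. Origin under its centre.

How it is judged (in metres and radians):
On the way, in this order (a step that is already met when the one before it is completed fails the run):
1. the milling bar sits home in the fork clip under the closed jaws, and the gripper has let go of it (z of milling_bar in the frame of clip_seat between -0.004 and 0.003 m and y of milling_bar in the frame of clip_seat between -0.003 and 0.003 m and x of milling_bar in the frame of clip_seat between -0.008 and 0.008 m and angle between the x axis of milling_bar and the x axis of mill_base, either way round below 0.1 rad and value of joint each of jaw_a, jaw_b below 0.04 rad and contact force between the fingers and milling_bar below 0.2 N), for 0.2 s.
2. the lid is fully down on the drive ring, its lugs through the gaps, not yet turned (z of milling_bar in the frame of clip_seat between -0.004 and 0.003 m and y of milling_bar in the frame of clip_seat between -0.003 and 0.003 m and x of milling_bar in the frame of clip_seat between -0.008 and 0.008 m and angle between the x axis of milling_bar and the x axis of mill_base, either way round below 0.1 rad and value of joint each of jaw_a, jaw_b below 0.04 rad and z of mill_lid in the frame of ring_top between -0.003 and 0.003 m and horizontal distance between mill_lid and ring_top below 0.004 m and angle between mill_lid's own z axis and vertical below 0.06 rad and value of joint drive_ring below 0.25 rad), for 0.1 s.
At the end, for the whole second after the job is handed in: Bar home in the clip (3 mm across and in height, 8 mm along, 0.1 rad; jaws within 0.04 rad of shut); lid fully down (3 mm height, 4 mm off centre, 0.06 rad tilt), holding the drive ring still at 0.39 to 0.66 rad; fingers still grip the lid with over 1 N (z of milling_bar in the frame of clip_seat between -0.004 and 0.003 m and y of milling_bar in the frame of clip_seat between -0.003 and 0.003 m and x of milling_bar in the frame of clip_seat between -0.008 and 0.008 m and angle between the x axis of milling_bar and the x axis of mill_base, either way round below 0.1 rad and value of joint each of jaw_a, jaw_b below 0.04 rad and z of mill_lid in the frame of ring_top between -0.003 and 0.003 m and horizontal distance between mill_lid and ring_top below 0.004 m and angle between mill_lid's own z axis and vertical below 0.06 rad and value of joint drive_ring between 0.39 and 0.66 rad and velocity of joint drive_ring between -0.1 and 0.1 rad/s and contact force between the fingers and mill_lid above 1 N); the arm keeps its last pose, push and grip.
It fails at once if the lid is turned on into the lock click (drive ring past 0.85 rad) (value of joint drive_ring above 0.85 rad).
It fails at once if the olive pot is pushed more than 20 mm or tipped (distance of olive_pot from where it was at the start of the episode above 0.02 m or angle between olive_pot's own z axis and vertical above 0.3 rad).
It fails at once if the spice jar is pushed more than 20 mm or tipped (distance of spice_jar from where it was at the start of the episode above 0.02 m or angle between spice_jar's own z axis and vertical above 0.3 rad).
It fails at once if the pepper mill is pushed more than 20 mm or tipped (distance of pepper_mill from where it was at the start of the episode above 0.02 m or angle between pepper_mill's own z axis and vertical above 0.3 rad).
It fails at once if the coffee jar is pushed more than 20 mm or tipped (distance of coffee_jar from where it was at the start of the episode above 0.02 m or angle between coffee_jar's own z axis and vertical above 0.3 rad).
It also fails if it takes over 67 s, if anything falls off the work surface, if the arm or the gripper's body presses on something with over 40 N, if the wrist force passes 120 N, or if a joint passes its speed limit or range.

## Working session

There is one attempt and no reset: what is moved stays moved. The work goes in short steps, Python scripts to look and compute and a tool call to move; the robot and the scene stay as the last step left them, time stands still between calls to the robot, and variables do not carry over. Pictures are saved under pics/ and viewed, and the job is handed in when it is done.

Besides the shell and the picture viewer there is one more tool, called in YAML: its name, and indented under it one key for each argument. apply_moves: Moves the arm, as the interface text tells. Its arguments: {"type":"object","properties":{"motion":{"type":"array","items":{"type":"array","items":{"type":"number"}}}},"required":["motion"]}

```bash
ls; mkdir -p pics; cat > h.py <<'E'
import numpy as np, cv2
from cell import ctrl
from scipy.spatial.transform import Rotation as R
def shot(name,fn):
    p=ctrl.get_image(name); cv2.imwrite('pics/'+fn,cv2.cvtColor(p['image'],cv2.COLOR_RGB2BGR)); return p
def proj(p,X):
    X=np.atleast_2d(X).astype(float); E=np.array(p['extrinsics']); c=(E[:3,:3]@X.T).T+E[:3,3]
    f=p['image'].shape[0]/2/np.tan(np.radians(p['vfov'])/2)
    return np.c_[p['cx']+f*c[:,0]/-c[:,2], p['cy']-f*c[:,1]/-c[:,2]]
def unproj(p,u,v,z):
    E=np.array(p['extrinsics']); f=p['image'].shape[0]/2/np.tan(np.radians(p['vfov'])/2)
    d=E[:3,:3].T@np.array([(u-p['cx'])/f,-(v-p['cy'])/f,-1]); o=-E[:3,:3].T@E[:3,3]
    return o+d*(z-o[2])/d[2]
E
python3 - <<'E'
from h import *
s=ctrl.read_state(); print(s, ctrl.grip_depth)
for n in('scene','top'):
    p=shot(n,n+'0.png'); print(n,p['vfov'],p['cx'],p['cy'],[k for k in p]); print(np.round(p['extrinsics'],3))
    for q in ['mill_base','clip_seat','ring_top','half_mark','milling_bar','mill_lid','olive_pot','spice_jar','pepper_mill','coffee_jar']:
        m=ctrl.mark_of(p,q)
        print(q,[(np.round(x['location'],1).tolist(),round(x['confidence'],2)) for x in m[:2]])
E
```

```text
pics
{'clock': 0.0, 'qpos': array([-1.24479902,  0.62933917,  0.03844823,  1.51837921, -0.02699577,
        0.99627331, -0.02003119]), 'qd': array([ 0.000111  , -0.00013527,  0.00144646,  0.00118739, -0.0011133 ,
       -0.00127045,  0.00036718]), 'tau': array([-4.25299513e-04, -5.63410413e+01,  1.22638777e+00, -1.93446350e+01,
        1.11090794e-02,  1.03293755e-02,  6.39517282e-06]), 'eef_pos': array([247.94296651, 600.17999786, 230.39011301]), 'tool_rot': array([-1.5708282 ,  0.00188057,  1.17896477]), 'force': array([-0.02822623, -0.17027248,  0.03311468]), 'torque': array([-0.02652041,  0.00328087,  0.02585964]), 'width': 85.69926437389039} 18.700000000000003
scene 44.10249476370083 253.26253799802032 191.02575931754257 ['image', 'vfov', 'cx', 'cy', 'extrinsics', 'shot']
[[ 7.180000e-01 -6.960000e-01  1.700000e-02 -3.496040e+02]
 [ 5.360000e-01  5.680000e-01  6.240000e-01 -4.420450e+02]
 [-4.440000e-01 -4.390000e-01  7.810000e-01 -1.229779e+03]
 [ 0.000000e+00  0.000000e+00  0.000000e+00  1.000000e+00]]
mill_base [([508.8, 167.1, 77.3], 0.98)]
clip_seat [([508.7, 168.8, 141.1],
[... 634 characters left out ...]
3000e-01 -5.31704e+02]
 [-2.96000e-01  6.80000e-02  9.53000e-01 -9.24773e+02]
 [ 0.00000e+00  0.00000e+00  0.00000e+00  1.00000e+00]]
mill_base [([506.2, 170.7, 83.2], 0.65), ([508.6, 167.4, 141.5], 0.59)]
clip_seat [([509.6, 168.3, 141.5], 0.91)]
ring_top [([510.3, 165.6, 120.5], 0.6)]
half_mark [([540.8, 128.2, 140.1], 0.97), ([511.3, 165.1, 139.9], 0.73)]
milling_bar [([461.5, -194.3, 87.2], 0.67)]
mill_lid [([497.4, -31.0, 81.3], 0.9)]
olive_pot [([699.5, 175.6, 81.3], 0.92)]
spice_jar [([693.8, 46.8, 74.9], 0.76), ([503.7, 168.6, 81.5], 0.69)]
pepper_mill [([694.0, -197.1, 81.6], 0.72), ([699.6, 176.6, 80.0], 0.21)]
coffee_jar [([548.4, 489.1, -5.4], 0.57), ([505.2, 170.3, 81.0], 0.52)]
```

```bash
python3 - <<'E'
from h import *
import cv2
for n in('scene','top'):
    im=cv2.imread(f'pics/{n}0.png'); p=ctrl.get_image(n)
    for nm,c in (('base',[509,167,140]),('lid',[499,-28,120]),('bar',[463,-193.5,88])):
        u,v=proj(p,c)[0]; print(n,nm,u,v)
        r=45; x0=int(u)-r;y0=int(v)-r
        cr=im[max(0,y0):y0+2*r,max(0,x0):x0+2*r]
        cv2.imwrite(f'pics/{n}_{nm}.png',cv2.resize(cr,None,fx=6,fy=6,interpolation=cv2.INTER_CUBIC)); print(x0,y0)
a=[cv2.imread(f'pics/{n}_{m}.png') for n in('scene','top') for m in ('base','lid','bar')]
a=[cv2.resize(x,(266,266)) for x in a]
cv2.imwrite('pics/mos.png',np.vstack([np.hstack(a[:3]),np.hstack(a[3:])]))
E
```

```text
scene base 220.6018964897481 186.6507453784026
175 141
scene lid 263.94004266917733 231.76169010013356
218 186
scene bar 297.2891375907526 283.1154293743833
252 238
top base 243.92786462501104 208.93263174668184
198 163
top lid 320.1978094616562 198.70402307518196
275 153
top bar 382.81424798008436 202.02292373993822
337 157
```

View pics/scene0.png

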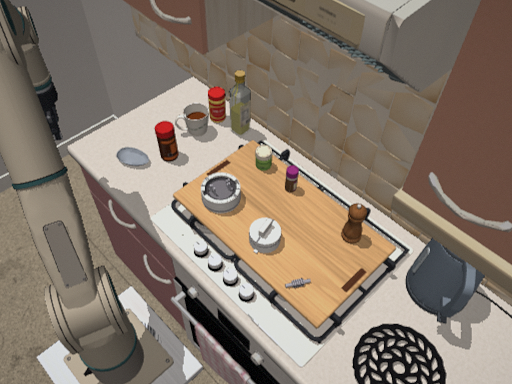

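View pics/top0.png

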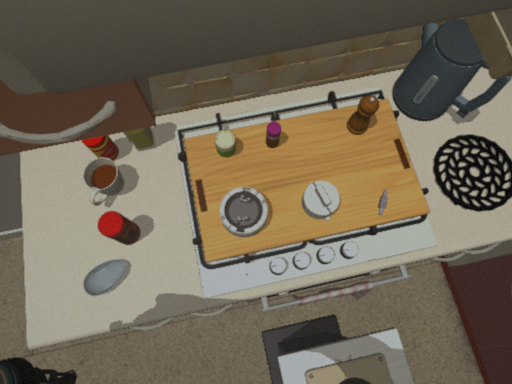

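View pics/mos.png

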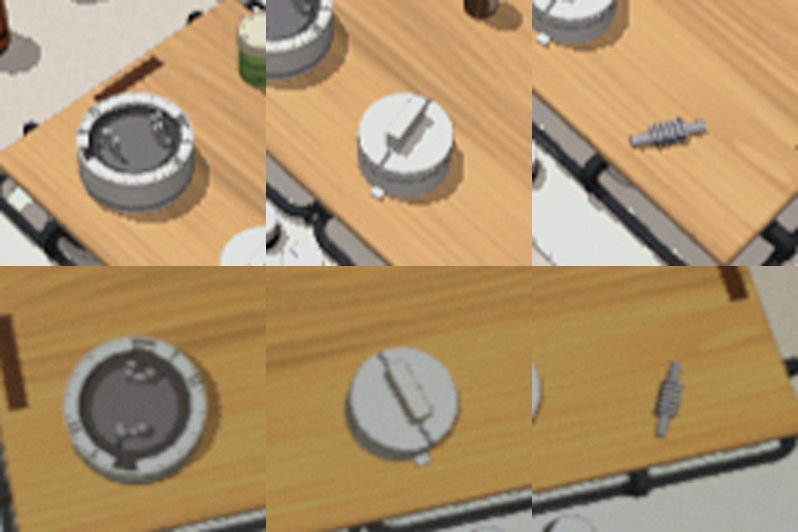

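View pics/top_base.png

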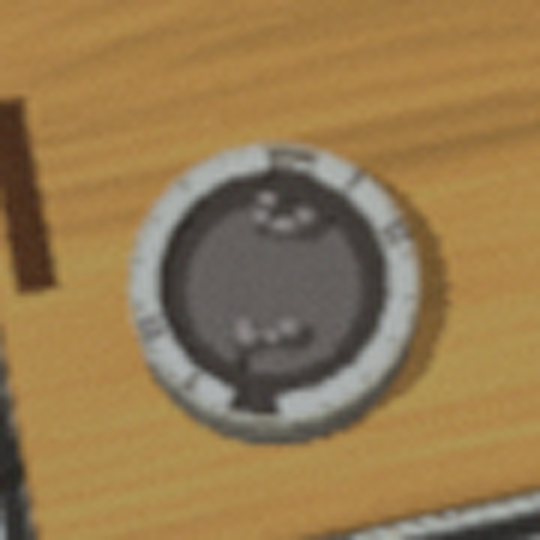

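View pics/scene_base.png

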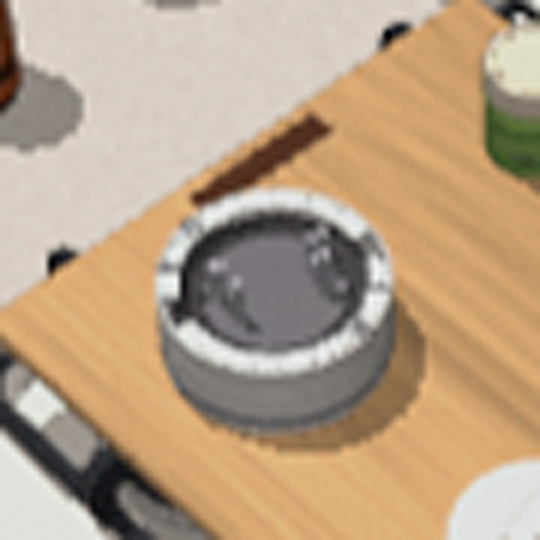

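```bash
python3 - <<'E'
from h import *
import pickle
d={}
for n in('scene','top'):
    ps=[ctrl.get_image(n) for _ in range(4)]
    p=dict(ps[0]); p['image']=np.mean([q['image'].astype(float) for q in ps],0); d[n]=p
    d[n+'v']=[np.array(q['extrinsics']) for q in ps]
    print(n, np.std([q['image'].astype(float) for q in ps],0).mean())
pickle.dump(d,open('avg.pkl','wb'))
def crop(p,c,r,f,fn,pts=None):
    u,v=np.round(proj(p,c)[0]).astype(int); im=p['image'][v-r:v+r,u-r:u+r].clip(0,255).astype(np.uint8)
    im=cv2.resize(cv2.cvtColor(im,cv2.COLOR_RGB2BGR),None,fx=f,fy=f,interpolation=cv2.INTER_CUBIC)
    cv2.imwrite('pics/'+fn,im); print(fn,u-r,v-r); return im
a=crop(d['top'],[509,167,140],28,10,'tb.png');b=crop(d['scene'],[509,167,140],28,10,'sb.png')
a2=crop(d['top'],[499,-28,130],24,10,'tl.png');b2=crop(d['scene'],[499,-28,130],24,10,'sl.png')
a3=crop(d['top'],[463,-194,88],14,16,'tr.png');b3=crop(d['scene'],[463,-194,88],14,16,'sr.png')
for k,(x,y) in enumerate(((a,b),(a2,b2),(a3,b3))):
    m=np.hstack([x,y]); 
    if m.shape[1]>800: m=m  
    s=min(1,800/m.shape[1]); cv2.imwrite(f'pics/m{k}.png',cv2.resize(m,None,fx=s,fy=s)); print(m.shape)
E
```

```text
scene 0.9496141388183822
top 1.4190156780216112
tb.png 216 181
sb.png 193 159
tl.png 297 174
sl.png 240 206
tr.png 369 188
sr.png 283 269
(560, 1120, 3)
(480, 960, 3)
(448, 896, 3)
```

View pics/tb.png

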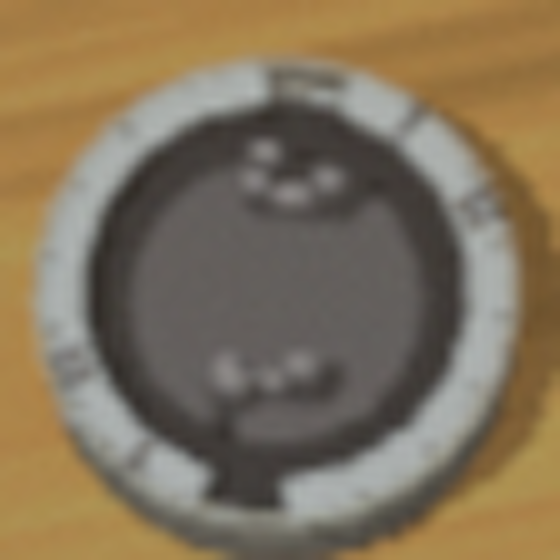

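View pics/tl.png

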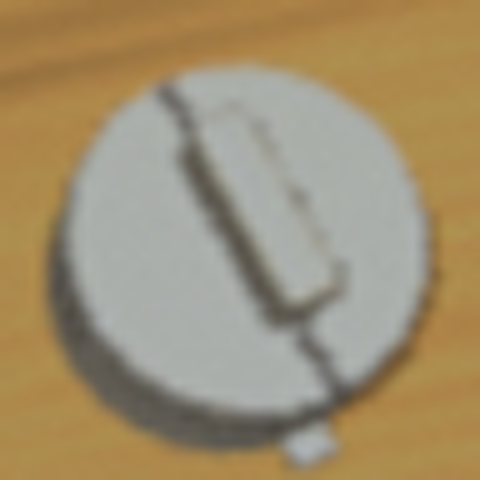

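View pics/m2.png

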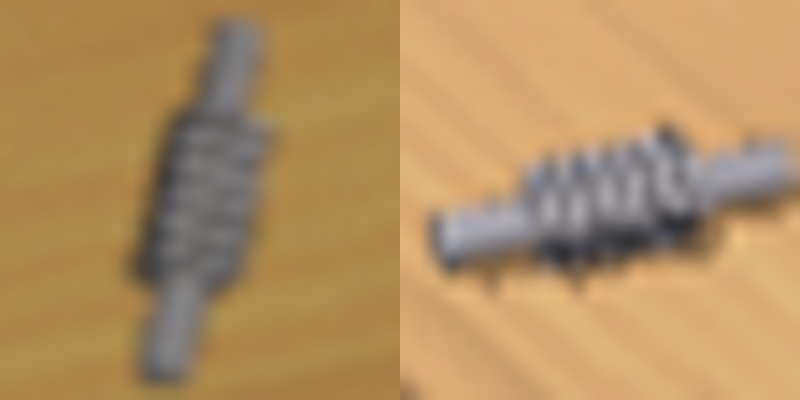

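View pics/sl.png

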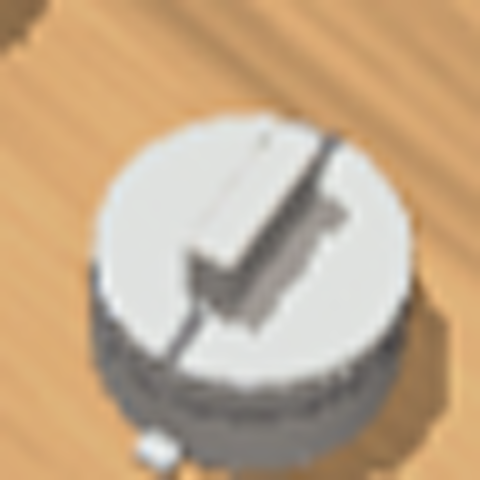

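View pics/sb.png

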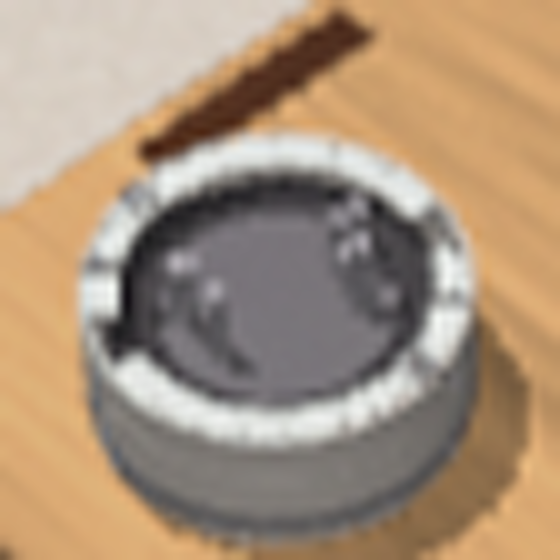

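```bash
cat > fit.py <<'E'
from h import *
import pickle
from scipy.optimize import minimize
d=pickle.load(open('avg.pkl','rb'))
t=np.linspace(0,2*np.pi,90,endpoint=False)
S=8
def sil(p,xy,r,z0,z1,box):
    pts=np.vstack([np.c_[xy[0]+r*np.cos(t),xy[1]+r*np.sin(t),0*t+z] for z in (z0,z1)])
    q=proj(p,pts)-box[:2]; h=cv2.convexHull(((q+0.5)*S*16).astype(np.int32).reshape(-1,1,2))
    m=np.zeros((box[3]*S,box[2]*S),np.uint8); cv2.fillConvexPoly(m,h,255,shift=4)
    return cv2.resize(m,(box[2],box[3]),interpolation=cv2.INTER_AREA)/255.
for nm,c,r,z0,z1 in (('base',[509,167,110],60,80,135),('lid',[499,-28,105],45.5,80,128)):
  for cam in('top','scene'):
    p=d[cam]; u,v=np.round(proj(p,c)[0]).astype(int); B=34; box=(u-B,v-B,2*B,2*B)
    im=p['image'][v-B:v+B,u-B:u+B]; sat=1-im.min(2)/(im.max(2)+1)
    # soft mask
    w=np.median(sat[:6]); 
    m=np.clip((0.40-sat)/0.15+0.5,0,1); 
    mm=(m>0.5).astype(np.uint8); n,lab,st,_=cv2.connectedComponentsWithStats(mm); k=lab[B,B]
    filled=np.zeros_like(mm); cs,_=cv2.findContours((lab==k).astype(np.uint8),cv2.RETR_EXTERNAL,cv2.CHAIN_APPROX_NONE); cv2.drawContours(filled,cs,-1,1,-1)
    f=lambda x:np.abs(sil(p,x,r,z0,z1,box)-filled).sum()
    b=min((minimize(f,[c[0]+a,c[1]+e],method='Nelder-Mead',options=dict(initial_simplex=[[c[0]+a,c[1]+e],[c[0]+a+4,c[1]+e],[c[0]+a,c[1]+e+4]])) for a in(-3,3) for e in(-3,3)),key=lambda o:o.fun)
    print(nm,cam,b.x.round(2),b.fun,filled.sum(),w)
E
python3 fit.py
```

```text
base top [511.2  169.09] 51.878431372549024 1956 0.5841800351812254
base scene [511.28 171.95] 37.317647058823525 1404 0.40408001149938344
lid top [501.16 -30.63] 54.219607843137254 1180 0.5888325780812811
lid scene [500.89 -28.71] 40.831372549019605 997 0.4720050890585242
```

```bash
python3 - <<'E'
from h import *
import pickle
d=pickle.load(open('avg.pkl','rb')); p=d['top']
def P(x,y,o,z,s=10,p=p): return unproj(p,(x+.5)/s-.5+o[0],(y+.5)/s-.5+o[1],z)[:2]
def line(nm,a,b,o,z,s=10,p=p):
    A=P(*a,o,z,s,p);B=P(*b,o,z,s,p); v=B-A; print(nm,A.round(1),B.round(1),'mid',((A+B)/2).round(1),'len',np.linalg.norm(v).round(1),'ang',np.degrees(np.arctan2(v[1],v[0])).round(1))
o=(216,181)
line('gap',(245,490),(305,82),o,135)
line('half',(137,455),(415,118),o,135)
line('dbl',(70,367),(480,207),o,135)
o=(297,174)
line('lid groove',(163,90),(338,388),o,128)
line('grip top',(215,108),(318,290),o,156)
line('lug',(312,440),(312,441),o,86)
o=(369,188); s=16*800/896
line('bar',(165,375),(240,25),o,88,s)
line('barmid',(185,285),(225,115),o,92,s)
ps=d['scene']
o=(193,159)
line('s half',(98,265),(455,295),o,135,10,ps)
line('s dbl',(135,195),(428,358),o,135,10,ps)
o=(240,206)
line('s groove',(175,358),(330,143),o,128,10,ps)
line('s griptop',(215,258),(297,130),o,156,10,ps)
o=(283,269)
line('s bar',(37,240),(385,162),o,88,s,ps)
E
```

```text
gap [461.8 186.8] [560.3 150.8] mid [511.1 168.8] len 104.9 ang -20.1
half [475.9 210.7] [545.2 125.8] mid [510.5 168.3] len 109.6 ang -50.7
dbl [500.9 222.4] [519.1 115.1] mid [510.  168.8] len 108.9 ang -80.4
lid groove [542.4 -19.2] [457.6 -41.3] mid [500.  -30.2] len 87.6 ang -165.4
grip top [526.9 -23.8] [476.6 -35.9] mid [501.8 -29.9] len 51.7 ang -166.5
lug [454.1 -41.9] [453.9 -41.8] mid [454.  -41.8] len 0.3 ang 164.2
bar [ 434.3 -176.6] [ 494.9 -211.1] mid [ 464.6 -193.8] len 69.7 ang -29.6
barmid [ 448.9 -183.8] [ 478.1 -201.2] mid [ 463.5 -192.5] len 33.9 ang -30.7
s half [475.7 212.5] [546.1 130.2] mid [510.9 171.4] len 108.3 ang -49.5
s dbl [501.8 225.9] [523.8 118.1] mid [512.8 172. ] len 110.0 ang -78.4
s groove [458.7 -41. ] [541.9 -19.6] mid [500.3 -30.3] len 86.0 ang 14.4
s griptop [476.3 -37.7] [523.3 -23. ] mid [499.8 -30.4] len 49.3 ang 17.5
s bar [ 434.3 -175.4] [ 494.3 -209.8] mid [ 464.3 -192.6] len 69.1 ang -29.9
```

```bash
cat >> h.py <<'E'
def go(x,y,z,yaw=None,s=None,c=None):
    s=s or ctrl.read_state(); M=R.from_euler('xyz',s['tool_rot']).as_matrix()
    o=M.T@(np.array([x,y,z])-s['eef_pos'])/10
    roll=0 if yaw is None else (s['tool_rot'][2]-np.radians(yaw)+np.pi)%(2*np.pi)-np.pi
    print('go',np.round(o,2),'roll',round(roll,3))
E
python3 - <<'E'
from h import *
s=ctrl.read_state();print(s['eef_pos'],s['tool_rot'])
go(470,150,230,60);go(464,-193.2,230,60);go(464.2,-193.2,140,60)
E
```

```text
[248.20778853 600.75792615 231.32736133] [-1.57076377e+00 -1.56789756e-05  1.17891985e+00]
go [-33.19   0.13 -37.71] roll 0.132
go [-65.14   0.13 -50.27] roll 0.132
go [-65.13   9.13 -50.29] roll 0.132
```

apply_moves:
  motion:
    - [-5, 0, -5.6, 0, 6]
    - [-10, 0, -11.2, 0, 6]
    - [-15, 0, -16.8, 0, 6]
    - [-20, 0, -22.4, 0.03, 5.5]
    - [-25, 0, -28, 0.06, 5]
    - [-30, 0, -33.6, 0.1, 5]
    - [-33.2, 0, -37.7, 0.13, 4.5]
    - [-39, 0, -40.2, 0.13, 4]
    - [-45, 0, -42.4, 0.13, 4]
    - [-50.5, 0, -44.6, 0.13, 4]
    - [-56, 0, -46.7, 0.13, 4]
    - [-61, 0, -48.7, 0.13, 4]
    - [-65.1, 0.1, -50.3, 0.132, 4]
    - [-65.1, 3, -50.3, 0.132, 4]
    - [-65.1, 6, -50.3, 0.132, 4]
    - [-65.1, 8, -50.3, 0.132, 4]
    - [-65.1, 8, -50.3, 0.132, 4]
    - [-65.1, 8, -50.3, 0.132, 4]

```text
clock: 3.85
eef_pos: [465.1, -193.2, 152.1]
tool_rot: [-1.572, -0.0, 1.047]
force: [0.0, -0.3, -0.3]
width: 40.2
```

```bash
python3 - <<'E'
from h import *
s=ctrl.read_state();print(s['clock'],s['eef_pos'],s['tool_rot'],s['force'],s['width'])
p=shot('top','t1.png'); q=shot('scene','s1.png')
outs=[]
for c in(p,q):
    u,v=np.round(proj(c,s['eef_pos'])[0]).astype(int); print(u,v); im=cv2.cvtColor(c['image'],cv2.COLOR_RGB2BGR)[v-25:v+25,u-25:u+25]
    im=cv2.resize(im,None,fx=8,fy=8,interpolation=cv2.INTER_CUBIC)
    for k in np.linspace(-20,20,3):
        X=s['eef_pos']+R.from_euler('xyz',s['tool_rot']).as_matrix()@np.array([k,0,0])
        a=((proj(c,X)[0]-[u-25,v-25]+.5)*8).astype(int); cv2.circle(im,tuple(a),3,(0,0,255),-1)
    outs.append(im)
cv2.imwrite('pics/g1.png',np.hstack(outs))
go(464.2,-193.2,83,60)
E
```

```text
3.85 [ 465.08923252 -193.15584627  152.05053353] [-1.57209338e+00 -2.24809589e-04  1.04711889e+00] [ 0.01791303 -0.28815169 -0.25415856] 40.17443292231774
391 194
300 271
go [-0.06  6.93  0.1 ] roll -0.0
```

View pics/g1.png

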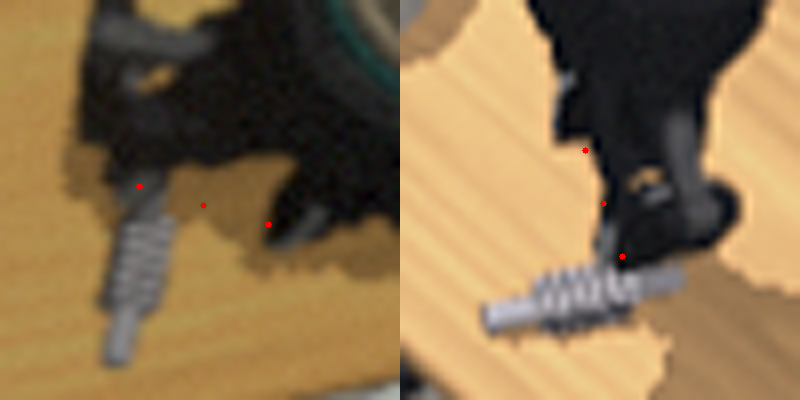

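apply_moves:
  motion:
    - [0, 2.5, 0.05, 0, 4]
    - [-0.05, 5, 0.1, 0, 4]
    - [-0.06, 6.5, 0.1, 0, 4]
    - [-0.06, 6.9, 0.1, 0, 4]
    - [-0.06, 6.9, 0.1, 0, 4]

```text
clock: 4.58
eef_pos: [463.7, -193.1, 82.7]
tool_rot: [-1.571, -0.0, 1.047]
force: [0.0, -0.3, 0.1]
width: 40.0
```

```bash
python3 - <<'E'
from h import *
s=ctrl.read_state();print(s['clock'],s['eef_pos'],s['tool_rot'],s['force'],s['width'])
p=shot('top','t2.png'); q=shot('scene','s2.png')
outs=[]
for c in(p,q):
    u,v=np.round(proj(c,s['eef_pos'])[0]).astype(int); im=cv2.cvtColor(c['image'],cv2.COLOR_RGB2BGR)[v-25:v+25,u-25:u+25]
    outs.append(cv2.resize(im,None,fx=8,fy=8,interpolation=cv2.INTER_CUBIC))
cv2.imwrite('pics/g2.png',np.hstack(outs))
E
```

```text
4.575 [ 463.66151295 -193.12368855   82.65235016] [-1.57139967e+00 -1.27537788e-04  1.04697152e+00] [ 0.00999677 -0.27493622  0.05922845] 40.042465800213094
```

View pics/g2.png

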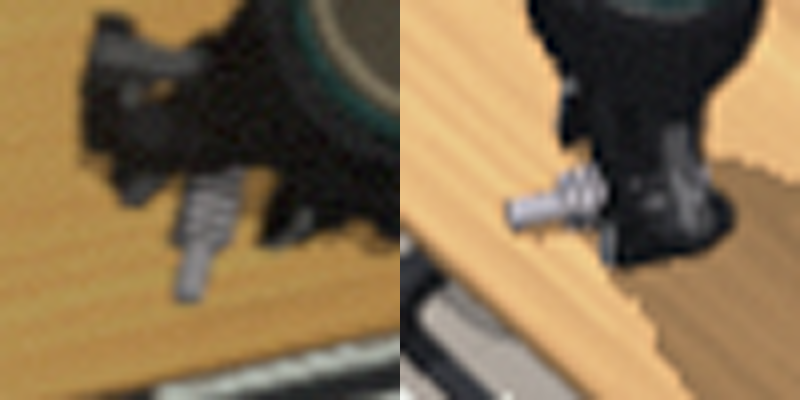

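apply_moves:
  motion:
    - [0, 0, 0, 0, 2.5]
    - [0, 0, 0, 0, 1.5]
    - [0, 0, 0, 0, 1.2]
    - [0, 0, 0, 0, 1.2]
    - [0, 0, 0, 0, 1.2]
    - [0, 0, 0, 0, 1.2]

```text
clock: 5.42
eef_pos: [463.6, -193.2, 83.0]
tool_rot: [-1.572, -0.0, 1.047]
force: [-1.3, 0.1, 6.0]
width: 14.3
```

```bash
python3 - <<'E'
from h import *
s=ctrl.read_state();print(s['clock'],s['eef_pos'],s['tool_rot'],s['force'],s['width'])
go(464,-193,200,60)
go(510.8,169.8,230,70)
E
```

```text
5.425 [ 463.55632221 -193.17243283   82.98136781] [-1.57167259e+00 -1.88765265e-04  1.04684108e+00] [-1.28295628  0.09702977  5.99858588] 14.336513331958438
go [  0.04 -11.7   -0.04] roll -0.0
go [ 33.79 -14.71  14.06] roll -0.175
```

apply_moves:
  motion:
    - [0, -3, 0, 0, 1.2]
    - [0, -8, 0, 0, 1.2]
    - [2, -12, 1, 0, 1.2]
    - [7.5, -12, 3, -0.03, 1.2]
    - [13, -12, 5.4, -0.06, 1.2]
    - [18.5, -12, 7.7, -0.1, 1.2]
    - [24, -12, 10, -0.14, 1.2]
    - [29.5, -12, 12.3, -0.175, 1.2]
    - [33.8, -12, 14.05, -0.175, 1.2]
    - [33.8, -12, 14.05, -0.175, 1.2]
    - [33.8, -10, 14.05, -0.175, 1.2]
    - [33.8, -8.5, 14.05, -0.175, 1.2]
    - [33.8, -8.5, 14.05, -0.175, 1.2]
    - [33.8, -8.5, 14.05, -0.175, 1.2]

```text
clock: 7.18
eef_pos: [511.0, 169.5, 167.6]
tool_rot: [-1.571, -0.0, 1.221]
force: [-0.2, -0.4, -1.2]
width: 14.1
```

```bash
cat >> h.py <<'E'
def views(fn,c3,r=25,f=8,over=()):
    outs=[];ps=[]
    for n in('top','scene'):
        c=ctrl.get_image(n); ps.append(c)
        u,v=np.round(proj(c,c3)[0]).astype(int); im=cv2.cvtColor(c['image'],cv2.COLOR_RGB2BGR)[v-r:v+r,u-r:u+r]
        im=cv2.resize(im,None,fx=f,fy=f,interpolation=cv2.INTER_CUBIC); print(n,'crop origin',u-r,v-r)
        for X,col in over:
            for a in proj(c,X): cv2.circle(im,tuple(((a-[u-r,v-r]+.5)*f).astype(int)),2,col,-1)
        outs.append(im)
    cv2.imwrite('pics/'+fn,np.hstack(outs)); return ps
E
python3 - <<'E'
from h import *
s=ctrl.read_state();print(s['clock'],s['eef_pos'],s['tool_rot'],s['force'],s['width'])
M=R.from_euler('xyz',s['tool_rot']).as_matrix()
bar=[s['eef_pos']+M@np.array([0,-5,k]) for k in(-35,-16,16,35)]
b=np.radians(-20); base=[np.array([510.8+60*np.cos(a),169.8+60*np.sin(a),135]) for a in np.arange(b,b+6.28,np.pi/6)]
views('g3.png',[510.8,169.8,140],25,16,[(bar,(0,0,255)),(base,(0,255,0))])
im=cv2.imread('pics/g3.png');cv2.imwrite('pics/g3.png',im[:,:]) ; print(im.shape)
E
python3 -c "
import cv2;i=cv2.imread('pics/g3.png');cv2.imwrite('pics/g3a.png',cv2.resize(i,None,fx=.5,fy=.5,interpolation=cv2.INTER_AREA));cv2.imwrite('pics/g3t.png',i[:600,:800])"
```

```text
7.175 [510.99818083 169.53226787 167.60213121] [-1.57109433e+00 -1.78837291e-04  1.22115347e+00] [-0.20326319 -0.4344559  -1.17838343] 14.092515812783299
top crop origin 218 183
scene crop origin 195 161
(800, 1600, 3)
```

View pics/g3a.png

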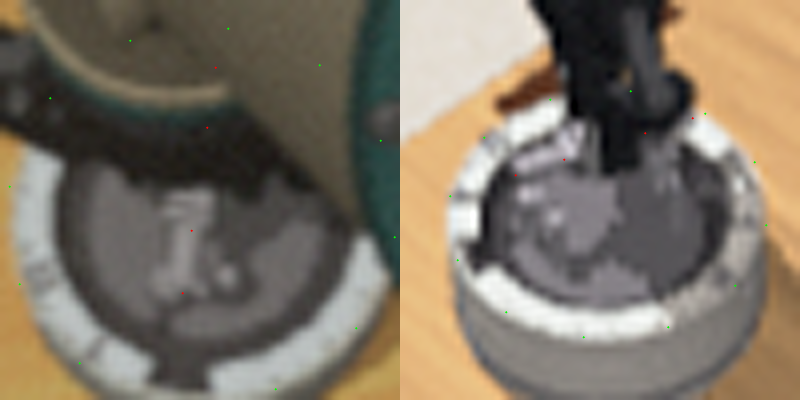

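```bash
python3 -c "
import cv2;i=cv2.imread('pics/g3.png');cv2.imwrite('pics/g3t.png',i[300:800,0:700]);cv2.imwrite('pics/g3s.png',i[150:650,800:1400])"
```

```text
(no output)
```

View pics/g3t.png

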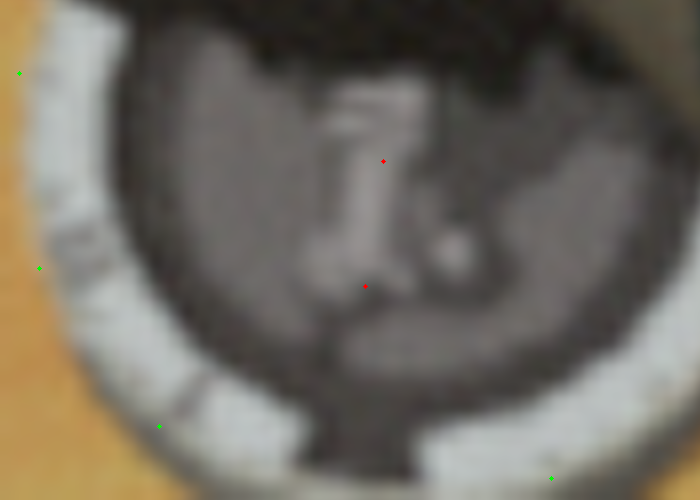

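View pics/g3s.png

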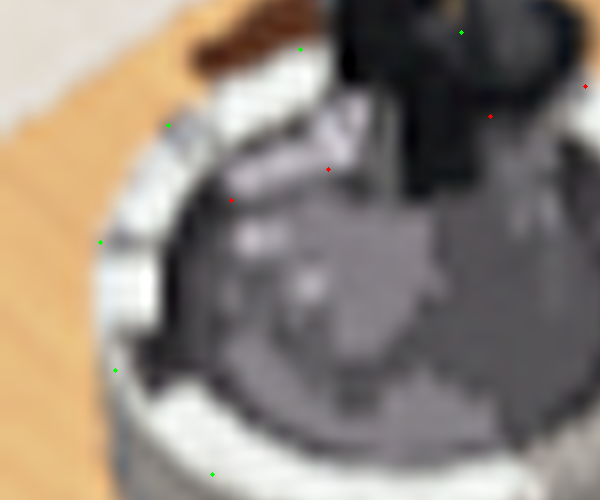

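```bash
cat > ov.py <<'E'
from h import *
import pickle,sys
d=pickle.load(open('avg.pkl','rb'))
t=np.linspace(0,2*np.pi,200)
def ov(cam,xy,c,circs,fn,r=30,f=16):
    p=d[cam];u,v=np.round(proj(p,c)[0]).astype(int); im=cv2.cvtColor(p['image'][v-r:v+r,u-r:u+r].clip(0,255).astype(np.uint8),cv2.COLOR_RGB2BGR)
    im=cv2.resize(im,None,fx=f,fy=f,interpolation=cv2.INTER_CUBIC)
    for rad,z in circs:
        q=proj(p,np.c_[xy[0]+rad*np.cos(t),xy[1]+rad*np.sin(t),0*t+z]); q=((q-[u-r,v-r]+.5)*f-.5).astype(int)
        cv2.polylines(im,[q.reshape(-1,1,2)],True,(0,0,255),1)
    return im
B=[510.8,169.8]
cs=[(60,135),(60,80),(47.5,135)]
a=ov('top',B,[510,169,120],cs,'x');b=ov('scene',B,[510,169,105],cs,'x')
s=lambda i:cv2.resize(i,(590,590),interpolation=cv2.INTER_AREA)
cv2.imwrite('pics/oa.png',s(a));cv2.imwrite('pics/ob.png',s(b))
for n in('top','scene'):
    for k in range(2):
        p=ctrl.get_image(n)
        for q in['milling_bar','clip_seat','ring_top','mill_base']:
            m=ctrl.mark_of(p,q); print(n,q,[(np.round(x['location'],1).tolist(),round(x['confidence'],2)) for x in m[:1]])
for n in('top','scene'):
    p=d[n];X=np.array([511,169,150.]); print(n,[ (proj(p,X+e)-proj(p,X))[0].round(3) for e in np.eye(3)])
E
python3 ov.py
```

```text
top milling_bar [([511.7, 170.0, 171.3], 0.4)]
top clip_seat [([508.8, 169.5, 141.4], 0.73)]
top ring_top [([510.0, 166.2, 125.0], 0.77)]
top mill_base [([509.2, 172.1, 83.2], 0.57)]
top milling_bar [([510.7, 168.6, 171.2], 0.63)]
top clip_seat [([508.1, 166.5, 140.7], 0.57)]
top ring_top [([509.8, 163.7, 123.6], 0.89)]
top mill_base [([505.9, 170.7, 83.0], 0.58)]
scene milling_bar []
scene clip_seat [([508.2, 172.4, 140.5], 0.63)]
scene ring_top [([506.9, 162.5, 121.2], 0.88)]
scene mill_base [([508.9, 165.4, 77.7], 0.71)]
scene milling_bar [([513.1, 172.8, 173.0], 0.52)]
scene clip_seat [([509.0, 169.5, 140.1], 0.93)]
scene ring_top [([510.8, 163.4, 118.8], 0.58)]
scene mill_base [([508.8, 169.1, 78.2], 0.86)]
top [array([-0.085, -0.388]), array([-0.402,  0.085]), array([-0.009, -0.106])]
scene [array([ 0.251, -0.177]), array([-0.223, -0.188]), array([-0.013, -0.213])]
```

View pics/oa.png

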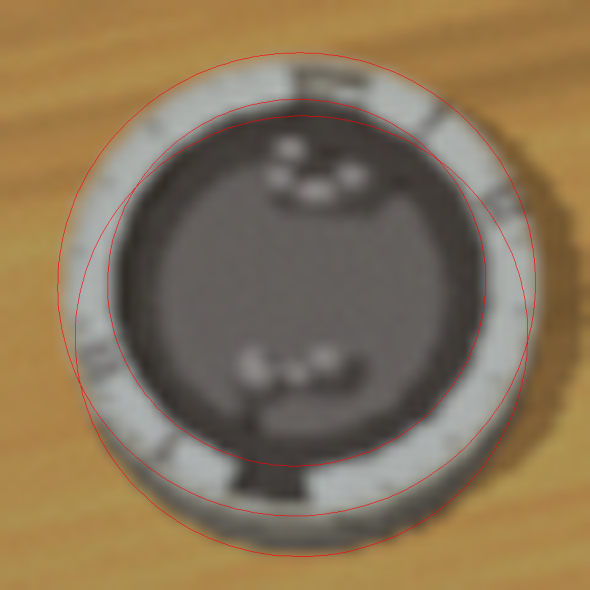

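View pics/ob.png

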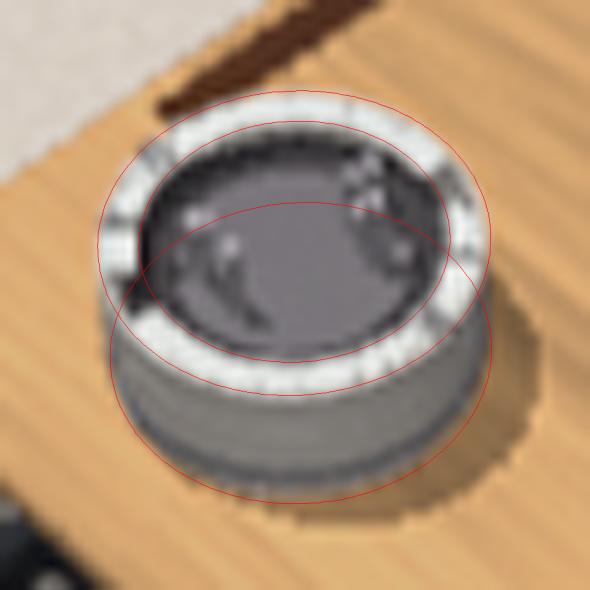

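```bash
python3 - <<'E'
from h import *
go(510.0,167.2,159,70)
E
```

```text
go [-0.28  0.83 -0.03] roll 0.0
```

apply_moves:
  motion:
    - [-0.25, 0.4, 0.02, 0, 1.2]
    - [-0.25, 0.86, 0.02, 0, 1.2]
    - [-0.25, 0.86, 0.02, 0, 1.2]

```text
clock: 8.65
eef_pos: [509.3, 167.5, 158.1]
tool_rot: [-1.57, 0.001, 1.222]
force: [1.0, 0.8, -0.9]
width: 14.1
```

```bash
python3 - <<'E'
from h import *
s=ctrl.read_state();print(s['clock'],s['eef_pos'],s['tool_rot'],s['force'],s['width'])
M=R.from_euler('xyz',s['tool_rot']).as_matrix()
bar=[s['eef_pos']+M@np.array([0,-5,k]) for k in(-35,-16,16,35)]
b=np.radians(-20); C=np.array([510,167.2,0])
ex=np.array([np.cos(b),np.sin(b),0]);ey=np.array([-np.sin(b),np.cos(b),0])
pr=[C+ex*x+ey*-5.75+[0,0,156] for x in(-21,-26)]
views('g4.png',[510.8,169.8,140],25,16,[(bar,(0,0,255)),(pr,(0,255,0))])
i=cv2.imread('pics/g4.png');cv2.imwrite('pics/g4t.png',i[300:800,0:700]);cv2.imwrite('pics/g4s.png',i[150:650,800:1400])
E
```

```text
8.65 [509.25905902 167.51669951 158.14593823] [-1.56987268e+00  7.11676543e-04  1.22186099e+00] [ 0.98964368  0.79124253 -0.89555402] 14.146947882809922
top crop origin 218 183
scene crop origin 195 161
```

View pics/g4t.png

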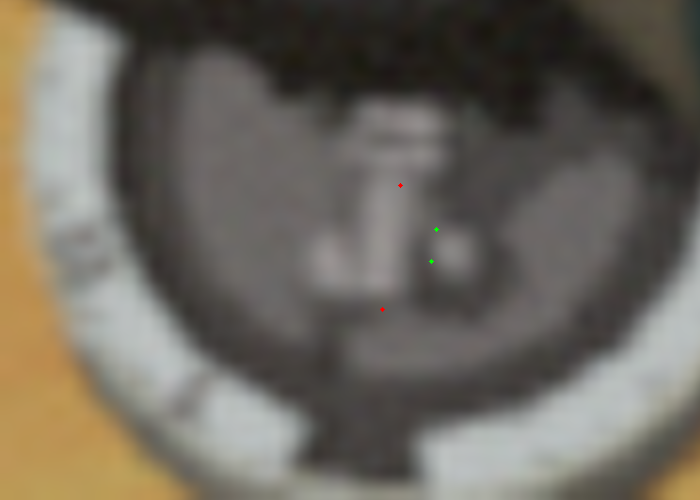

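View pics/g4s.png

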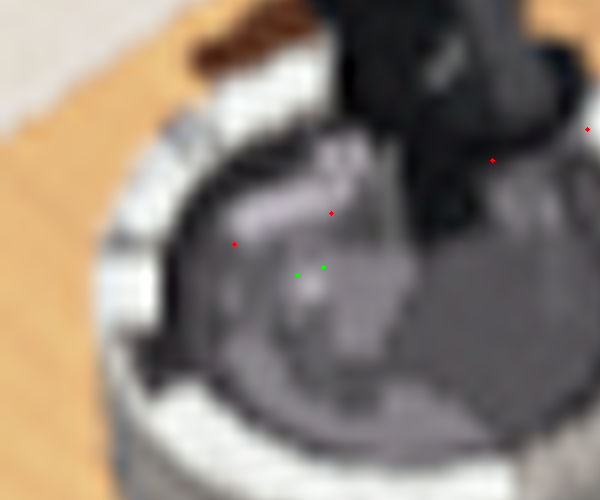

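apply_moves:
  motion:
    - [-0.22, 0, 0, 0, 1.2]
    - [-0.22, 0, 0, 0, 1.2]
    - [-0.22, 0, 0, 0, 1.2]

```text
clock: 9.12
eef_pos: [509.0, 165.6, 158.8]
tool_rot: [-1.571, -0.0, 1.222]
force: [1.2, 0.7, -0.8]
width: 14.1
```

```bash
cat > v5.py <<'E'
from h import *
import sys
s=ctrl.read_state();print(s['clock'],s['eef_pos'],s['tool_rot'],s['force'],s['width'])
k=sys.argv[1]
M=R.from_euler('xyz',s['tool_rot']).as_matrix()
bar=[s['eef_pos']+M@np.array([0,-5,k]) for k in(-35,-16,16,35)]
views('g%s.png'%k,[510.8,169.8,140],25,16,[(bar,(0,0,255))])
i=cv2.imread('pics/g%s.png'%k);cv2.imwrite('pics/g%st.png'%k,np.hstack([i[350:750,200:600],i[200:600,900:1300]]))
E
python3 v5.py 5
```

```text
9.125 [508.96647946 165.60770306 158.81099366] [-1.57093549e+00 -1.94492347e-04  1.22191253e+00] [ 1.18109112  0.7212595  -0.84503116] 14.124857412888968
top crop origin 218 183
scene crop origin 195 161
```

View pics/g5t.png

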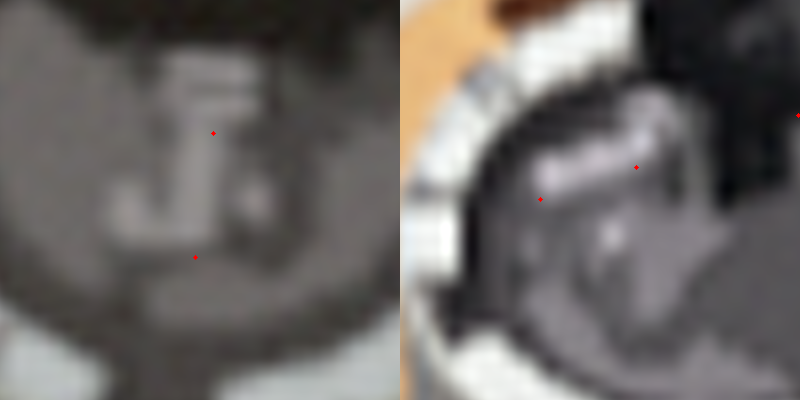

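apply_moves:
  motion:
    - [0, 0.3, 0, 0, 1.2]
    - [0, 0.6, 0, 0, 1.2]
    - [0, 0.7, 0, 0, 1.2]
    - [0, 0.7, 0, 0, 1.2]

```text
clock: 9.72
eef_pos: [509.1, 166.1, 151.7]
tool_rot: [-1.571, -0.001, 1.222]
force: [0.9, 1.2, -1.1]
width: 14.1
```

```bash
python3 v5.py 6
```

```text
9.725 [509.09509652 166.06354802 151.71719071] [-1.57098087e+00 -6.54126287e-04  1.22217966e+00] [ 0.88459643  1.22489341 -1.12598043] 14.120594991240003
top crop origin 218 183
scene crop origin 195 161
```

View pics/g6t.png

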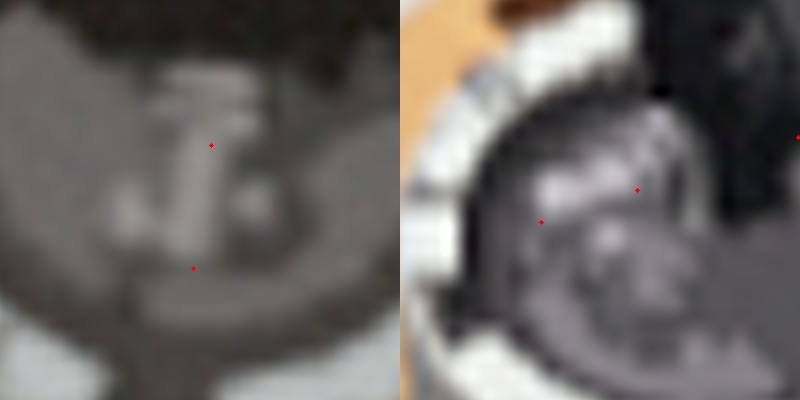

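apply_moves:
  motion:
    - [0, 0.3, 0, 0, 1.2]
    - [0, 0.5, 0, 0, 1.2]
    - [0, 0.5, 0, 0, 1.2]

```text
clock: 10.2
eef_pos: [510.1, 166.9, 147.6]
tool_rot: [-1.573, -0.003, 1.222]
force: [0.9, 3.3, 5.3]
width: 14.4
```

apply_moves:
  motion:
    - [0, 0.2, 0, 0, 1.2]
    - [0, 0.4, 0, 0, 1.2]
    - [0, 0.4, 0, 0, 1.2]

```text
clock: 10.58
eef_pos: [510.4, 166.8, 143.5]
tool_rot: [-1.573, -0.003, 1.222]
force: [1.3, 5.4, 5.6]
width: 14.2
```

apply_moves:
  motion:
    - [0.06, 0.2, 0, 0, 1.2]
    - [0.08, 0.4, 0, 0, 1.2]
    - [0.08, 0.4, 0, 0, 1.2]

```text
clock: 10.95
eef_pos: [510.2, 167.0, 138.8]
tool_rot: [-1.573, -0.002, 1.222]
force: [3.4, 4.1, 1.2]
width: 14.3
```

apply_moves:
  motion:
    - [0, 0.2, 0, 0, 1.2]
    - [0, 0.3, 0, 0, 1.2]
    - [0, 0.3, 0, 0, 1.2]

```text
clock: 11.32
eef_pos: [510.0, 167.1, 136.7]
tool_rot: [-1.572, -0.002, 1.222]
force: [1.5, 2.9, 9.2]
width: 14.7
```

```bash
python3 v5.py 7
```

```text
11.325 [509.98631368 167.09556533 136.69332409] [-1.57216903 -0.00188273  1.22224606] [1.54152771 2.91985769 9.20543376] 14.672174407550356
top crop origin 218 183
scene crop origin 195 161
```

View pics/g7t.png

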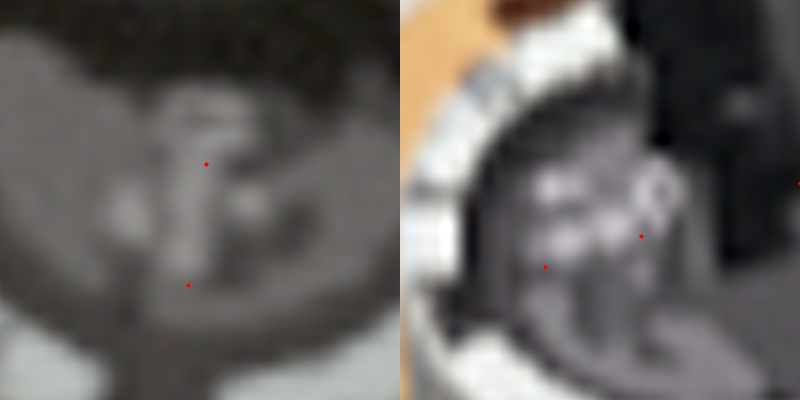

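apply_moves:
  motion:
    - [0, 0, 0, 0, 2.6]
    - [0, 0, 0, 0, 3]
    - [0, 0, 0, 0, 3.2]
    - [0, 0, 0, 0, 3.2]
    - [0, -1, 0, 0, 3.2]
    - [0, -3, 0, 0, 3.2]
    - [0, -6, 0, 0, 3.2]
    - [0, -9, 0, 0, 3.2]
    - [-3, -9, -1, 0, 3.2]
    - [-9, -9, -3, 0, 3.2]
    - [-15, -9, -5, 0, 3.2]
    - [-15, -9, -5, 0, 3.2]

```text
clock: 12.92
eef_pos: [504.5, 1.9, 226.6]
tool_rot: [-1.572, 0.003, 1.212]
force: [1.1, 1.4, -0.1]
width: 31.8
```

```bash
cat > v8.py <<'E'
from h import *
s=ctrl.read_state();print(s['clock'],s['eef_pos'],s['tool_rot'],s['force'],s['width'])
b=np.radians(-20); C=np.array([510,167.1,0])
ex=np.array([np.cos(b),np.sin(b),0])
bar=[C+ex*x+[0,0,142] for x in(-35,-16,16,35)]
ps=views('g8.png',[510.8,169.8,140],25,16,[(bar,(0,0,255))])
i=cv2.imread('pics/g8.png');cv2.imwrite('pics/g8t.png',cv2.resize(i,(800,400),interpolation=cv2.INTER_AREA))
for p in ps:
    for q in('milling_bar','clip_seat','mill_lid'):
        m=ctrl.mark_of(p,q); print(q,[(np.round(x['location'],1).tolist(),round(x['confidence'],2)) for x in m[:2]])
go(500.3,-30,200,104.5);go(500.3,-30,132,104.5)
E
python3 v8.py
```

```text
12.925 [504.52011322   1.94157653 226.6009576 ] [-1.57235204  0.00252988  1.2119895 ] [ 1.08606418  1.38393493 -0.05346843] 31.83561443692373
top crop origin 218 183
scene crop origin 195 161
milling_bar [([512.3, 165.7, 121.8], 0.57), ([511.0, 163.7, 140.0], 0.56)]
clip_seat [([509.5, 166.8, 141.1], 0.72)]
mill_lid [([498.2, -27.6, 82.2], 0.86)]
milling_bar [([512.4, 166.1, 142.0], 0.48)]
clip_seat [([508.2, 167.8, 140.7], 0.7)]
mill_lid [([497.7, -29.0, 81.8], 0.91)]
go [-3.9   2.57 -0.91] roll -0.599
go [-3.9   9.37 -0.92] roll -0.599
```

View pics/g8t.png

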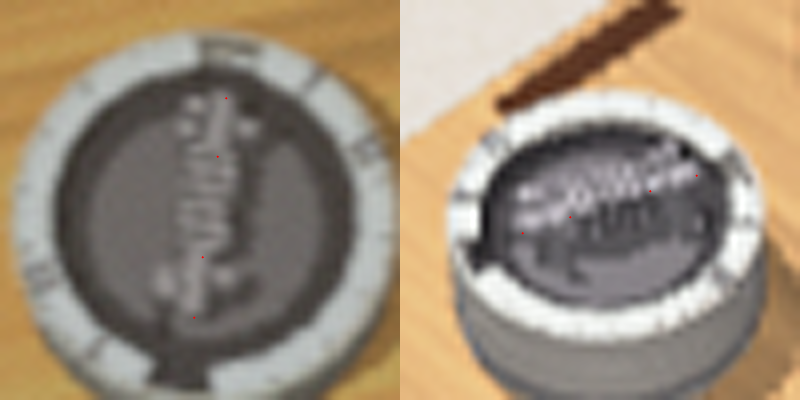

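apply_moves:
  motion:
    - [-2, 1, -0.5, -0.15, 4]
    - [-3.9, 2.5, -0.9, -0.3, 4]
    - [-3.9, 2.5, -0.9, -0.45, 4]
    - [-3.9, 3.5, -0.9, -0.6, 4]
    - [-3.9, 5, -0.9, -0.6, 4]
    - [-3.9, 6.5, -0.9, -0.6, 4]
    - [-3.9, 6.5, -0.9, -0.6, 4]

```text
clock: 14.2
eef_pos: [499.3, -30.7, 159.8]
tool_rot: [-1.568, -0.001, 1.823]
force: [0.7, 1.2, 0.3]
width: 39.7
```

```bash
python3 - <<'E'
from h import *
s=ctrl.read_state();print(s['clock'],s['eef_pos'],s['tool_rot'],s['force'],s['width'])
M=R.from_euler('xyz',s['tool_rot']).as_matrix()
pts=[s['eef_pos']+M@np.array([k,0,0]) for k in(-20,0,20)]
views('g9.png',[500,-30,140],25,16,[(pts,(0,0,255))])
i=cv2.imread('pics/g9.png');cv2.imwrite('pics/g9t.png',cv2.resize(i,(800,400),interpolation=cv2.INTER_AREA))
go(500.3,-31,132,104.5)
E
```

```text
14.2 [499.29715695 -30.70798098 159.81977852] [-1.56845684e+00 -8.14482047e-04  1.82322824e+00] [0.73484766 1.17691472 0.34985121] 39.748991215904226
top crop origin 297 171
scene crop origin 240 203
go [-0.01  2.89  0.  ] roll -0.001
```

View pics/g9t.png

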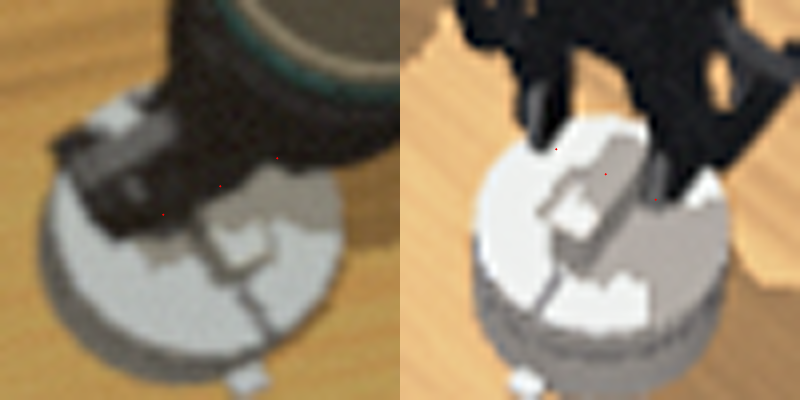

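apply_moves:
  motion:
    - [0, 1.5, 0, 0, 4]
    - [0, 2.5, 0, 0, 4]
    - [0, 2.8, 0, 0, 4]
    - [0, 2.8, 0, 0, 4]
    - [0, 2.8, 0, 0, 2.5]
    - [0, 2.8, 0, 0, 1.5]
    - [0, 2.8, 0, 0, 1.2]
    - [0, 2.8, 0, 0, 1.2]
    - [0, 2.8, 0, 0, 1.2]
    - [0, 2.8, 0, 0, 1.2]

```text
clock: 15.55
eef_pos: [500.2, -31.5, 133.0]
tool_rot: [-1.571, 0.0, 1.822]
force: [-0.9, -0.0, 6.1]
width: 15.0
```

```bash
python3 - <<'E'
from h import *
s=ctrl.read_state();print(s['clock'],s['eef_pos'],s['tool_rot'],s['force'],s['width'])
go(500.3,-31,215,104.5)
go(510,167.1,215,70); go(510,167.1,195,70)
E
```

```text
15.55 [500.20526656 -31.49972003 133.01406351] [-1.57123291e+00  1.79224946e-04  1.82187728e+00] [-0.91415527 -0.0498845   6.07673727] 15.03565932080474
go [ 0.04 -8.2  -0.03] roll -0.002
go [18.99 -8.2  -5.89] roll 0.6
go [18.99 -6.2  -5.89] roll 0.6
```

apply_moves:
  motion:
    - [0, -2, 0, 0, 1.2]
    - [0, -5, 0, 0, 1.2]
    - [0, -8.5, 0, 0, 1.2]
    - [3, -8.5, -1, 0.1, 1.2]
    - [7, -8.5, -2.2, 0.22, 1.2]
    - [11, -8.5, -3.4, 0.35, 1.2]
    - [15, -8.5, -4.7, 0.48, 1.2]
    - [19, -8.5, -5.9, 0.6, 1.2]
    - [19, -8.5, -5.9, 0.6, 1.2]
    - [19, -7.5, -5.9, 0.6, 1.2]
    - [19, -6.7, -5.9, 0.6, 1.2]
    - [19, -6.7, -5.9, 0.6, 1.2]
    - [19, -6.7, -5.9, 0.6, 1.2]

```text
clock: 17.18
eef_pos: [510.1, 166.6, 199.7]
tool_rot: [-1.571, 0.0, 1.221]
force: [0.2, 0.4, -1.2]
width: 14.6
```

```bash
cat > v10.py <<'E'
from h import *
import sys
k=sys.argv[1]
s=ctrl.read_state();print(s['clock'],s['eef_pos'],s['tool_rot'],s['force'],s['width'])
t=np.linspace(0,2*np.pi,60)
M=R.from_euler('xyz',s['tool_rot']).as_matrix()
ci=lambda c,r,z:np.c_[c[0]+r*np.cos(t),c[1]+r*np.sin(t),0*t+z]
e=s['eef_pos']; zl=e[2]-53
lid=np.vstack([ci(e,45.5,zl),ci(e,45.5,zl+48)]+[ [e+M@np.array([w,53,h]) for w in(-6,6) for h in (-53,53)]])
base=ci([510,167.1],60,135)
views('g%s.png'%k,[510,168,140],32,16,[(lid,(0,0,255)),(base,(0,255,0))])
i=cv2.imread('pics/g%s.png'%k)
for j,n in enumerate('ts'):
    cv2.imwrite('pics/g%s%s.png'%(k,n),cv2.resize(i[:,j*1024:(j+1)*1024],(590,590),interpolation=cv2.INTER_AREA))
E
python3 v10.py 10
```

```text
17.175 [510.1279284  166.56336891 199.671274  ] [-1.57076211e+00  1.05625442e-04  1.22080157e+00] [ 0.22994561  0.39263099 -1.20076044] 14.632150807628092
top crop origin 211 177
scene crop origin 189 154
```

View pics/g10t.png

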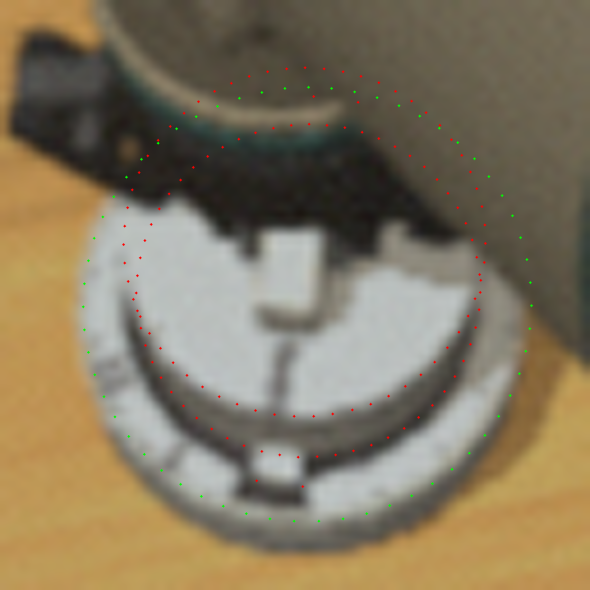

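View pics/g10s.png

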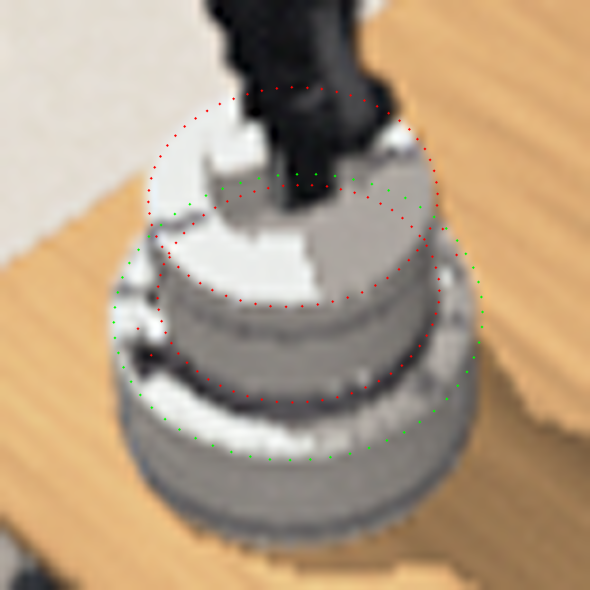

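apply_moves:
  motion:
    - [0, 0.4, 0, 0, 1.2]
    - [0, 0.9, 0, 0, 1.2]
    - [0, 0.9, 0, 0, 1.2]

```text
clock: 17.65
eef_pos: [509.5, 167.2, 190.1]
tool_rot: [-1.57, 0.001, 1.222]
force: [0.5, 0.4, -0.0]
width: 14.6
```

```bash
python3 v10.py 11
```

```text
17.65 [509.51217276 167.17791252 190.13825562] [-1.56982386e+00  7.52102418e-04  1.22203501e+00] [ 0.46485659  0.41197377 -0.03098825] 14.634124489342057
top crop origin 211 177
scene crop origin 189 154
```

View pics/g11t.png

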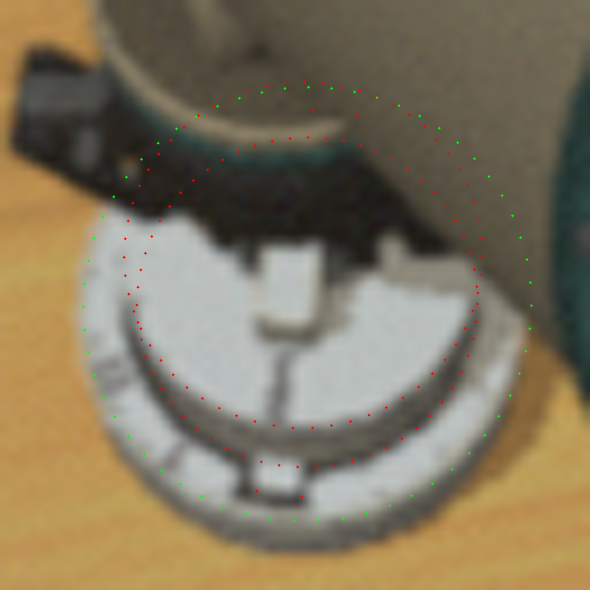

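View pics/g11s.png

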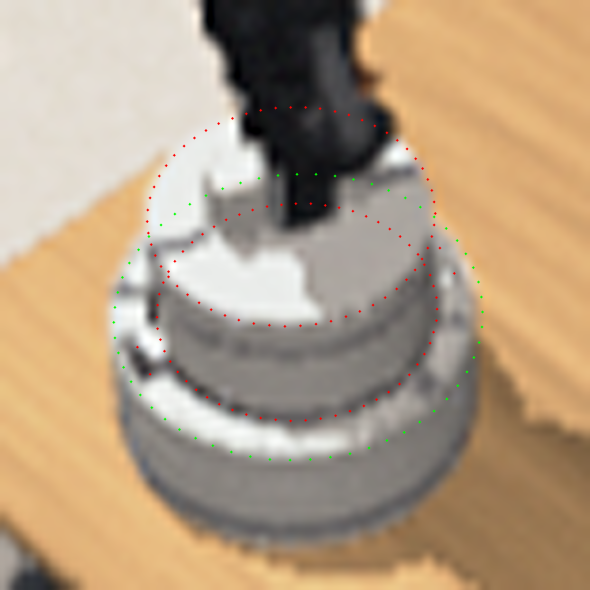

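apply_moves:
  motion:
    - [0, 0.3, 0, 0.015, 1.2]
    - [0, 0.6, 0, 0.015, 1.2]
    - [0, 0.6, 0, 0.015, 1.2]

```text
clock: 18.12
eef_pos: [509.7, 167.2, 184.4]
tool_rot: [-1.57, 0.0, 1.207]
force: [-0.3, -1.2, -0.4]
width: 14.8
```

apply_moves:
  motion:
    - [0, 0.2, 0, 0, 1.2]
    - [0, 0.4, 0, 0, 1.2]
    - [0, 0.4, 0, 0, 1.2]

```text
clock: 18.5
eef_pos: [509.8, 167.2, 180.5]
tool_rot: [-1.57, 0.0, 1.207]
force: [-0.4, -0.5, -1.2]
width: 14.9
```

apply_moves:
  motion:
    - [0, 0.2, 0, 0, 1.2]
    - [0, 0.4, 0, 0, 1.2]
    - [0, 0.4, 0, 0, 1.2]

```text
clock: 18.88
eef_pos: [509.8, 167.3, 176.5]
tool_rot: [-1.57, 0.0, 1.207]
force: [0.2, -0.9, -0.7]
width: 14.8
```

apply_moves:
  motion:
    - [0, 0.15, 0, 0, 1.2]
    - [0, 0.25, 0, 0, 1.2]
    - [0, 0.25, 0, 0, 1.2]

```text
clock: 19.25
eef_pos: [510.1, 167.3, 175.0]
tool_rot: [-1.571, -0.0, 1.207]
force: [-1.8, -0.2, 5.5]
width: 15.0
```

```bash
python3 v10.py 12
```

```text
19.25 [510.05622271 167.30940706 174.99623966] [-1.57110010e+00 -4.61738172e-04  1.20693202e+00] [-1.77071259 -0.15064369  5.46004375] 15.009972820330411
top crop origin 211 177
scene crop origin 189 154
```

View pics/g12t.png

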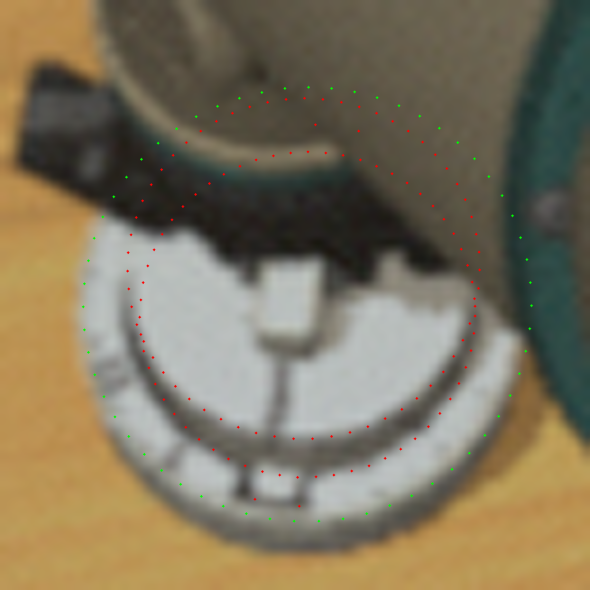

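View pics/g12s.png

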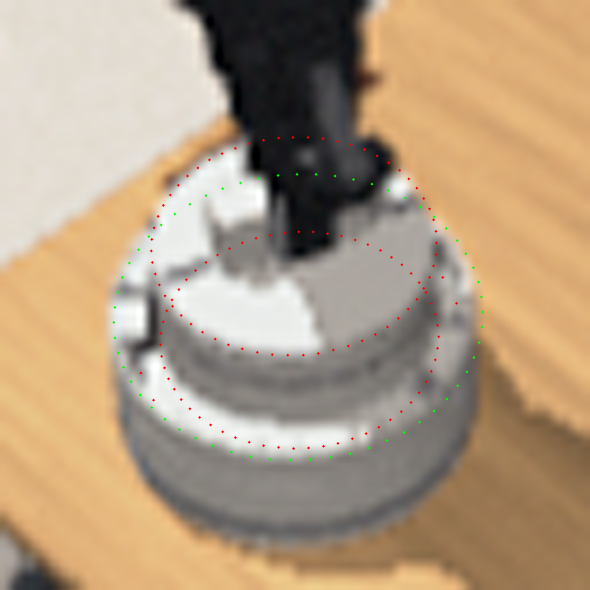

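apply_moves:
  motion:
    - [0, 0.08, 0, 0, 1.2]
    - [0, 0.08, 0, 0, 1.2]
    - [0, 0.08, 0, 0, 1.2]

```text
clock: 19.73
eef_pos: [510.1, 167.3, 174.9]
tool_rot: [-1.571, -0.001, 1.207]
force: [-4.2, -0.4, 11.9]
width: 14.8
```

```bash
python3 - <<'E'
from h import *
s=ctrl.read_state();print(s['clock'],s['eef_pos'],s['tool_rot'],s['force'],s['torque'],s['width'])
for n in('top','scene'):
    p=ctrl.get_image(n)
    for q in('mill_lid','ring_top','milling_bar'):
        m=ctrl.mark_of(p,q); print(n,q,[(np.round(x['location'],1).tolist(),round(x['confidence'],2)) for x in m[:2]])
E
```

```text
19.725 [510.06651711 167.29694906 174.92808116] [-1.57131217e+00 -7.75015959e-04  1.20682217e+00] [-4.20889721 -0.41953274 11.91493228] [-0.18869847  0.76031857 -0.04673089] 14.773165276525436
top mill_lid [([510.5, 169.0, 121.3], 0.97)]
top ring_top [([511.4, 167.6, 123.8], 0.96)]
top milling_bar []
scene mill_lid [([508.4, 168.8, 120.8], 0.96)]
scene ring_top [([509.2, 165.9, 121.6], 0.91)]
scene milling_bar []
```

apply_moves:
  motion:
    - [0, -0.06, 0, 0.03, 1.2]
    - [0, -0.06, 0, 0.07, 1.2]
    - [0, -0.06, 0, 0.11, 1.2]
    - [0, -0.06, 0, 0.15, 1.2]
    - [0, -0.06, 0, 0.2, 1.2]
    - [0, -0.06, 0, 0.25, 1.2]
    - [0, -0.06, 0, 0.3, 1.2]
    - [0, -0.06, 0, 0.3, 1.2]
    - [0, -0.06, 0, 0.3, 1.2]

```text
clock: 21.25
eef_pos: [509.6, 167.0, 174.9]
tool_rot: [-1.571, 0.0, 0.907]
force: [-2.8, -1.1, 9.3]
width: 14.6
```

```bash
python3 - <<'E'
from h import *
s=ctrl.read_state();print(s['torque'])
E
python3 v10.py 13
```

```text
[-0.23901519  0.63264348  0.04182495]
21.25 [509.63261997 167.04661346 174.94502799] [-1.57055048e+00  2.21932541e-04  9.06840425e-01] [-2.81462774 -1.10728695  9.28009195] 14.562033253043873
top crop origin 211 177
scene crop origin 189 154
```

View pics/g13t.png

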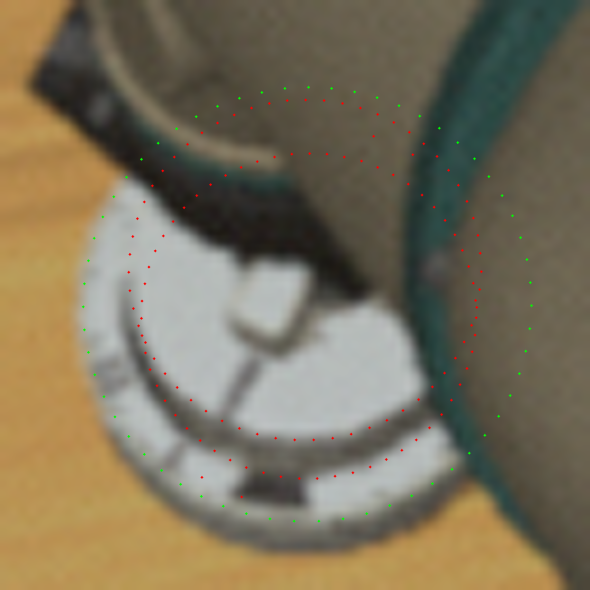

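apply_moves:
  motion:
    - [0, 0, 0, 0.05, 1.2]
    - [0, 0, 0, 0.1, 1.2]
    - [0, 0, 0, 0.15, 1.2]
    - [0, 0, 0, 0.19, 1.2]
    - [0, 0, 0, 0.225, 1.2]
    - [0, 0, 0, 0.225, 1.2]
    - [0, 0, 0, 0.225, 1.2]
    - [0, 0, 0, 0.225, 1.2]

```text
clock: 22.35
eef_pos: [509.3, 166.9, 175.0]
tool_rot: [-1.57, 0.001, 0.682]
force: [-3.6, -1.3, 9.9]
width: 14.9
```

```bash
python3 - <<'E'
from h import *
s=ctrl.read_state();print(s['torque'],np.degrees(s['tool_rot'][2]))
E
python3 v10.py 14
```

```text
[-0.39546371  0.8128706   0.11288775] 39.072065206274644
22.35 [509.3111485  166.88217488 174.97081404] [-1.57024598e+00  8.54797216e-04  6.81936183e-01] [-3.6348471  -1.32429081  9.87936145] 14.876885551657198
top crop origin 211 177
scene crop origin 189 154
```

View pics/g14t.png

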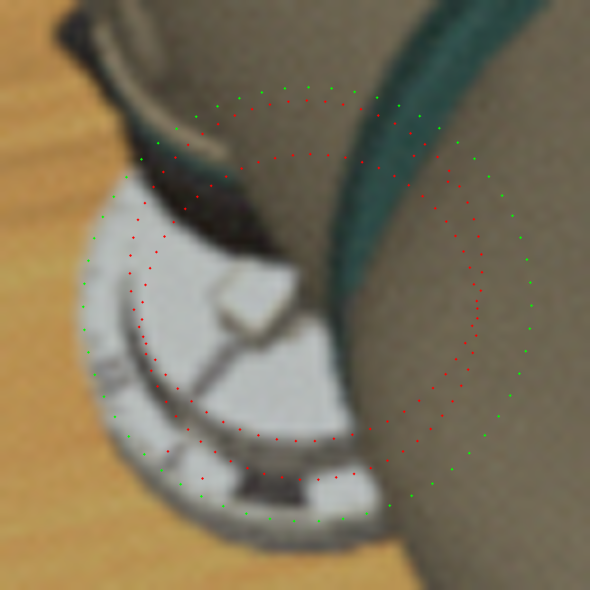

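View pics/g14s.png

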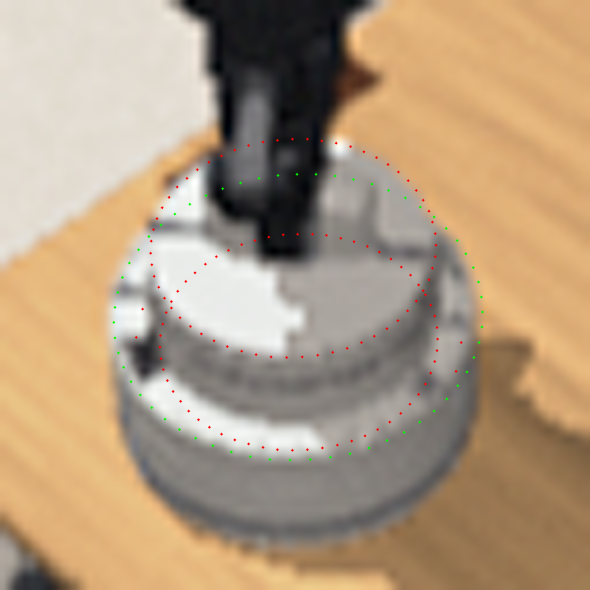

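```bash
python3 - <<'E'
from h import *
p=ctrl.get_image('top'); f=590/64
g=lambda x,y,z:unproj(p,(x+.5)/f-.5+211,(y+.5)/f-.5+177,z)[:2]
A,B=g(234,350,170),g(197,394,170); v=A-B; print(A,B,np.degrees(np.arctan2(v[1],v[0])))
C=np.array([510.8,169.8]);w=B-C;print(np.degrees(np.arctan2(w[1],w[0])))
m=g(178,455,135)-C;print(np.degrees(np.arctan2(m[1],m[0])))
p=ctrl.get_image('scene')
g=lambda x,y,z:unproj(p,(x+.5)/f-.5+189,(y+.5)/f-.5+154,z)[:2]
A,B=g(155,227,170),g(428,253,170);v=B-A;print(A,B,np.degrees(np.arctan2(v[1],v[0])))
s=ctrl.read_state();print(s['clock'],s['tool_rot'][2],s['qd'].round(4),s['force'],s['width'])
E
```

```text
[491.92429562 189.30894434] [482.63846682 200.86227786] -51.20991063432186
132.19592995672963
131.58626009307082
[482.31907516 202.92879656] [538.60379179 135.02467627] -50.34516891427218
22.55 0.6819845159324558 [-0.0001 -0.     -0.0004  0.0004  0.0007  0.0003 -0.001 ] [-4.10789175 -1.55123826 10.01844658] 14.703463459599215
```

```bash
python3 - <<'E'
from h import *
print(ctrl.finish_job()); s=ctrl.read_state();print(s['clock'],s['tool_rot'],s['width'])
E
```

```text
the job is handed in; nothing more can be done
None
the job is handed in; nothing more can be done
```

I pushed the milling bar home in the fork clip and let it go. Then I set the lid on with its lugs down through the gaps and turned it clockwise to the half-way mark. I handed the job in at about 22.6 s with the lid still gripped and held there. No verdict is reported, and I could read neither the drive ring nor the jaw angles directly.

**Bar:** The push went through the jaws at about 6 N, dropped, then met a firm stop with the gripper at the height expected for home. A picture after release showed the bar lying in the clip. I did not confirm the jaws shut to within 0.04 rad.

**Lid down:** It stopped firmly at the height expected on the drive ring, and the network put the lid's lower rim at z = 121 mm against an expected 122 mm.

**Turn:** The gripper turned about 0.525 rad from the seated position. In the images the lid's groove read −50.3° and −51.2°, and the half-way mark is at about −50°. That puts the drive ring at an estimated 0.48 to 0.58 rad, well short of the click. At the last reading the arm was still, pressing down with about 10 N, and the fingers were stopped on the lid's grip at 14.7 mm.

**Disagreements:** The camera positions near the base were about 2 to 3 mm off from the arm's in y, so I corrected the bar's position by comparing it with the fork in the images. About 4 N of sideways force remained on the held lid at the end. No move went near the jars or the pepper mill, but I did not measure them again at the end.

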